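# Tamp the follower plate home in the sample press cell

## Robot

A 6-joint arm with a two-finger parallel gripper is mounted at the origin on the work surface; the furniture and walls round the work are solid. World frame = base frame: x ahead of the robot, y to its left, z up, the work surface at z = 0. Lengths are in m, angles in rad, forces in N, time in s.
With the tool pointing down it reaches from about 0.3 to 0.75 m from the base axis. Payload 8.5 kg.
Tool frame: the origin (TCP) lies on the centre line of the jaws, within the pads' length; the fingertips stand 8 mm ahead of it and the grasp point (between the pads) lies 11 mm behind it; z points along the fingers, x is the direction in which the jaws open and shut, and the axes are right-handed (so a half turn about z gives the same grasp; the last joint's range is limited). The gripper opens to 88 mm and grips with 3 to 60 N. Pads are 18 mm wide; open, the fingers measure 123 mm over their backs; the gripper's body (75 mm by 187 mm) begins 45 mm behind the grasp point.
Start: joints at [1.04, 0.381, 1.297, -0, 1.464, -0.215], TCP at [0.171, 0.523, 0.247] pointing down, gripper open.
Joint ranges: [-3.11, 3.11], [-0.89, 2.33], [0.22, 2.48], [-1.42, 4.56], [0.17, 2.85], [-2.88, 2.88]. Speed limits (rad/s): [2.39, 2.39, 3.14, 3.14, 3.14, 3.14].

## Interface

Orientations are given as a rotation vector (axis times angle).
In Python, from station import ctrl, imaging gives the robot as it stands.
- The arm moves only by the tool servo_tool, never from a script. Its argument "motion" is a list of rows, each a list of 3 entries, a list of its own where there are three numbers: the turn, a rotation vector about the world's x, y, z scaled (see below), then the shift along the world's x, y, z scaled (see below), then the opening, from 0 (shut) to 1 (fully open). In form: [[[wx, wy, wz], [tx, ty, tz], grip], ...]. A call has exactly 10 rows; each row is the pose to reach, as a shift and turn from the pose measured when the call began; what a row does not reach only later rows make up. The controller multiplies each number of a shift by 200 mm and each number of a turn by 90 degrees. A row lasts 1/8 s, in which the tool goes at most 62.5 mm and 10.7 degrees, less where a joint would pass 70% of its speed; a pose out of reach is approached as far as the arm can. A call with a number of a shift or a turn outside -1 to 1 is refused whole. A call with a gripper value outside its range is refused whole. The fingers move at their own pace and stop on an object; "squeeze" is the grip in N (left out, the last holds). Time passes only in rows, so rows that repeat a pose let the fingers close, or fill a call up. It gives the time, the measured TCP pose, the force and the opening at its end, in the units of the state.
- ctrl.state(): the state, without advancing time (a new reading comes with each control period).
- imaging.camera(name): name is "scene" or "top"; returns a dict with "image" (480x640x3 uint8, red, green, blue), "depth" (480x640 float32, m along the optical axis (not along the pixel's ray), 0 where there is no reading), "intrinsics" (3x3 intrinsics, pixels), "distortion" ([k1, k2, p1, p2, k3] as OpenCV has them; the pictures are not rectified), "origin" and "orientation" of the camera in the world. Camera axes: x right, y down, z forward; pixel columns grow to the right and rows downward; lengths in m; the calibration is good to about 2 mm. A picture is of the moment at which its call begins.
- ctrl.job_done(): hands the job in, once; it reports no verdict.
The state is a dict: "t": time; "joint_positions": joint angles; "qd": joint speeds; "tau": joint torques, N m; "ee_pos": TCP position; "ee_rot": TCP orientation; "force": force on the tool from outside, world axes, zero at the start; "moment": the same for the moment, N m; "opening": finger opening in m.
Only numpy, scipy, OpenCV 4.12 (cv2) and the standard library are available. Lean on these libraries where they do the work, as an engineer would, in place of code of your own. Each camera call takes 0.05 s, during which the arm holds its last target.

## Task

Take the hand tamper out of its holder and press its flat foot squarely down on the sprung plate in the press cell until the plate bottoms out level; feel for the bottom, then keep it pressed there for a full second with about 17 N (12 N is too little, more than 25 N damages the cell). Then set the tamper back in its holder, standing fully down in the pocket, and let go. Never push the plate with the gripper itself, and leave the setting master, oil bottle, sample dish and ring gauge where they are.

Things in the scene. Friction and masses are not known exactly. Their poses are not given: they have to be found in the camera images.
- tamper_grip (a point): Centre of the black upright square grip of the tamper (grip 30 x 30 mm, 60 mm tall, edges rounded 5 mm). z points up along the tool, x and y are square to the sides of grip and foot. The underside of the foot lies 66 mm below this point, the top of the collar 30 mm below, the top of the grip 30 mm above.
- tamper: The loose tamper, 0.2 to 0.3 kg: flat steel foot 46 x 46 x 12 mm, neck, round collar of 42 mm diameter, black grip on top; 96 mm tall. Origin at the centre of the underside of its foot, axes as tamper_grip.
- tamper_holder: Black plastic holder, fixed on the bench: a flat foot 90 x 90 mm with a square pocket on it, 56 x 56 mm inside, walls 5 mm thick with their top 14 mm above the bench, pocket floor 5 mm above the bench. Origin at the centre of its underside; x and y are square to the walls. The tamper starts standing in it.
- press_cell: Press cell, fixed on the bench: grey base 136 x 116 x 10 mm with an upright square aluminium well on its centre, 74 x 74 mm inside, 94 x 94 mm outside, rim 60 mm above the bench. Origin at the centre of its underside; x and y square to the walls. A black clutch screw sticks out of its -y side.
- plate_top (a point): Centre of the upper face of the steel follower plate, 66 x 66 x 6 mm, in the well; z is the plate's normal. It starts 8 mm below the rim, leaning at up to about 9 degrees on its ball joint, which has a little friction.
- plate: The follower plate; origin at the centre of its underside, on its ball joint. The four stops under its corners are on rubber: once bottomed it gives about 1 mm for each further 9 N, and comes level if pressed near its middle.
- follower (a joint): How far the middle of the plate has been pushed down, m (0 at the start). A spring and a friction clutch resist with about 6 N at the top, up to 8.5 N lower down; the clutch holds the plate where it is left. The plate bottoms on hidden stops at a depth that cannot be seen and differs each time, between 7 and 20 mm.
- setting_master: the stepped steel setting master, 30 mm across, 43 mm tall.
- oil_bottle: the yellow oil bottle with a red spout, 36 mm across, 98 mm tall.
- sample_dish: the glass sample dish with small caps in it, 64 mm across, 15 mm tall.
- ring_gauge: the steel ring gauge, 46 mm across, 14 mm tall.

How it is judged:
By the outcome, as a careful person would: the job done as asked, in the order asked, and still so for the second after the job is handed in, with the robot touching nothing.
It also fails if it takes over 53 s, if anything falls off the work surface, if the arm or the gripper's body presses on something with over 40 N, if the wrist force passes 120 N, or if a joint passes its speed limit or range.

## Working session

There is one attempt and no reset: what is moved stays moved. The work goes in short steps, Python scripts to look and compute and a tool call to move; the robot and the scene stay as the last step left them, time stands still between calls to the robot, and variables do not carry over. Pictures are saved under pics/ and viewed, and the job is handed in when it is done.

Besides the shell and the picture viewer there is one more tool, called after "Request:" in YAML: its name, and indented under it one key for each argument. servo_tool: Moves the arm, as the interface text tells. Its arguments: {"type":"object","properties":{"motion":{"type":"array"},"squeeze":{"type":"number"}},"required":["motion"]}

```bash
mkdir -p pics
cat > h.py <<'E'
from station import ctrl, imaging
import numpy as np, cv2, pickle
from scipy.spatial.transform import Rotation as R
def snap(n,f):
    c=imaging.camera(n); cv2.imwrite(f'pics/{f}.png',c['image'][:,:,::-1]); pickle.dump(c,open(f'{f}.pkl','wb')); return c
def Rot(c):
    o=np.array(c['orientation'],float)
    return o if o.shape==(3,3) else (R.from_rotvec(o).as_matrix() if o.size==3 else R.from_quat(o).as_matrix())
def cloud(c):
    v,u=np.mgrid[0:480,0:640]
    p=cv2.undistortPoints(np.stack([u.ravel(),v.ravel()],1).astype(np.float64)[:,None],np.array(c['intrinsics']),np.array(c['distortion'])).reshape(480,640,2)
    d=c['depth'][...,None]
    P=np.concatenate([p*d,d],2)
    W=P@Rot(c).T+np.array(c['origin'])
    W[c['depth']==0]=np.nan
    return W
E
python3 - <<'E'
from h import *
for n in ['scene','top']:
    c=snap(n,n+'0'); print(n,c['origin'],c['orientation'],c['intrinsics'],c['distortion'])
print(ctrl.state())
E
```

```text
scene [0.19427271 0.52325407 0.65721056] [-0.77697703  2.50994997 -1.15592037] [[441.90927674   0.         319.86498262]
 [  0.         441.90927674 230.67905547]
 [  0.           0.           1.        ]] [-0.02067099  0.          0.          0.          0.        ]
top [ 0.38486219 -0.01239265  1.13072936] [-2.14225309  2.11313818 -0.21106354] [[590.54293965   0.         321.94194453]
 [  0.         590.54293965 234.94873939]
 [  0.           0.           1.        ]] [-0.0106112  0.         0.         0.         0.       ]
{'t': 0.1, 'joint_positions': array([ 1.03966618e+00,  3.81135081e-01,  1.29809354e+00, -2.84467017e-05,
        1.46359307e+00, -2.15279510e-01]), 'qd': array([ 0.00013548, -0.00091768,  0.00104426, -0.00044465, -0.0009079 ,
       -0.00044936]), 'tau': array([ 3.23808330e-03, -4.38647997e+01, -2.24911165e+01,  7.14051118e-02,
        3.42480966e-02, -8.90824617e-05]), 'ee_pos': array([0.17073016, 0.52260309, 0.24622687]), 'ee_rot': array([ 2.54273979e+00,  1.84413109e+00, -1.75077141e-03]), 'force': array([-0.06318174, -0.83401154,  0.15122889]), 'moment': array([-0.00555688,  0.00159624, -0.06929423]), 'opening': 0.08812266642045348}
```

View pics/scene0.png

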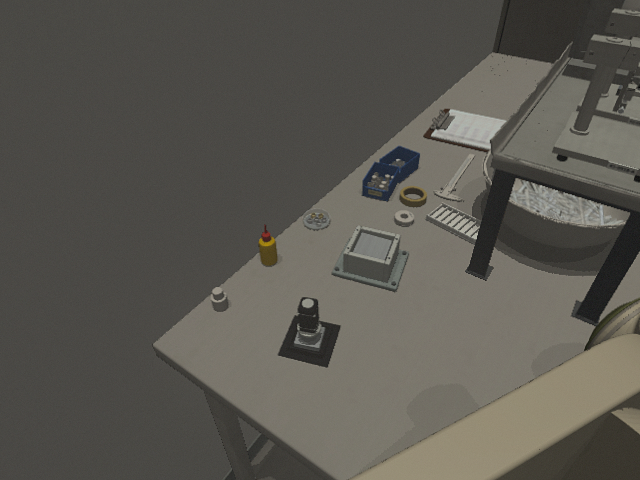

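View pics/top0.png

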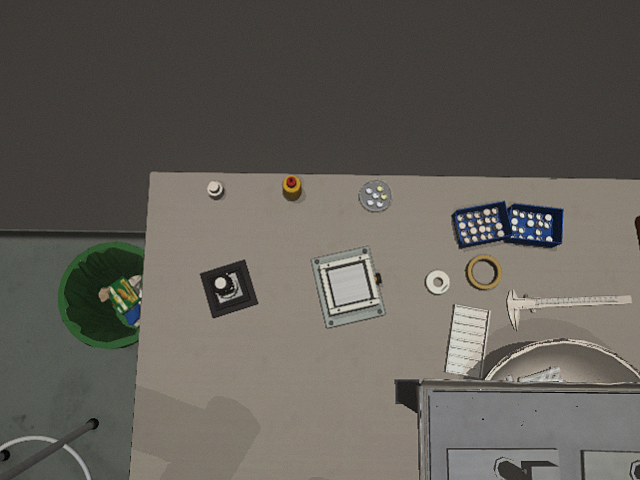

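The top view shows the holder with the tamper at about (229,289), the cell at (348,287) with its screw on the right at (379,279), the master at (215,190), the bottle at (291,188), the dish at (375,196) and the ring gauge at (437,282).

Run:
```python
from h import *
np.set_printoptions(precision=4,suppress=True)
ims=[]
for n in ['top0','scene0']:
    c=pickle.load(open(n+'.pkl','rb')); W=cloud(c)
    t=W
    if n=='top0':
        for u,v in [(229,289),(348,287),(215,190),(291,188),(375,196),(437,282),(180,400),(379,279),(205,300)]: print((u,v),W[v,u])
        crop=c['image'][230:340,190:400]; cv2.imwrite('pics/topcrop.png',cv2.resize(crop,None,fx=3.8,fy=3.8,interpolation=cv2.INTER_CUBIC)[:,:,::-1])
        X,Y=(W[287,348],W[289,229])
    else:
        for u,v in [(310,345),(372,250)]: print(u,v,W[v,u])
        crop=c['image'][220:370,270:420]; cv2.imwrite('pics/scenecrop.png',cv2.resize(crop,None,fx=4,fy=4,interpolation=cv2.INTER_CUBIC)[:,:,::-1])
    for name,cen in [('cell',(X)),('hold',(Y))]:
        m=np.linalg.norm(W[...,:2]-cen[:2],axis=2)<0.11
        z=W[...,2][m]; h,e=np.histogram(z,bins=np.arange(-.01,.12,.004)); print(n,name,[(round(a*1000),int(b)) for a,b in zip(e,h) if b])
```

```text
(229, 289) [0.4834 0.141  0.0864]
(348, 287) [ 0.4934 -0.0713  0.0511]
(215, 190) [0.6752 0.1819 0.0425]
(291, 188) [0.6771 0.0369 0.0582]
(375, 196) [ 0.6776 -0.126   0.0067]
(437, 282) [ 0.5108 -0.246  -0.0026]
(180, 400) [0.2854 0.2348 0.0042]
(379, 279) [ 0.5095 -0.1288  0.0456]
(205, 300) [0.4699 0.1984 0.0004]
top0 cell [(-10, 4), (-6, 475), (-2, 3672), (2, 1781), (6, 616), (10, 961), (14, 153), (18, 31), (22, 27), (26, 23), (30, 32), (34, 42), (38, 52), (42, 45), (46, 193), (50, 741), (54, 508), (58, 693), (62, 257), (66, 4)]
top0 hold [(-10, 4), (-6, 542), (-2, 4938), (2, 3466), (6, 426), (10, 146), (14, 287), (18, 120), (22, 7), (34, 3), (38, 50), (42, 34), (46, 4), (50, 10), (54, 12), (58, 8), (62, 5), (66, 10), (70, 9), (74, 5), (78, 5), (82, 6), (86, 10), (90, 16), (94, 20), (98, 135), (102, 127), (106, 5)]
310 345 [0.4783 0.1688 0.0175]
372 250 [ 0.4938 -0.0679  0.0501]
scene0 cell [(-6, 88), (-2, 2837), (2, 256), (6, 436), (10, 485), (14, 97), (18, 72), (22, 77), (26, 71), (30, 85), (34, 72), (38, 93), (42, 84), (46, 190), (50, 665), (54, 244), (58, 554), (62, 16)]
scene0 hold [(-6, 389), (-2, 7010), (2, 969), (6, 127), (10, 266), (14, 380), (18, 40), (34, 13), (38, 113), (42, 27), (46, 29), (50, 30), (54, 31), (58, 36), (62, 29), (66, 32), (70, 24), (74, 28), (78, 35), (82, 31), (86, 35), (90, 37), (94, 50), (98, 166), (102, 59)]
```

View pics/topcrop.png

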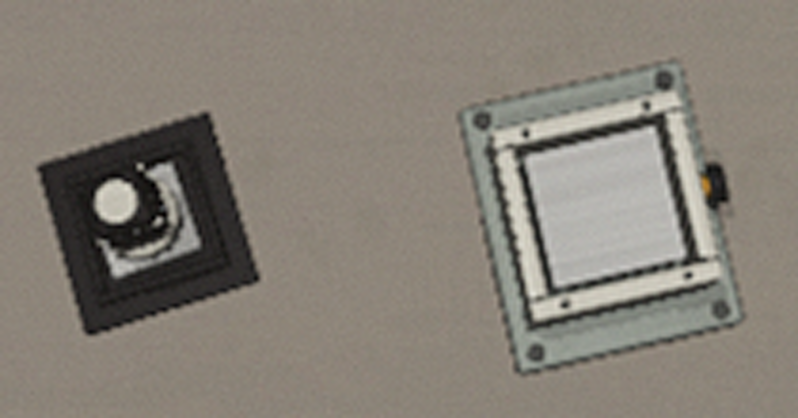

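View pics/scenecrop.png

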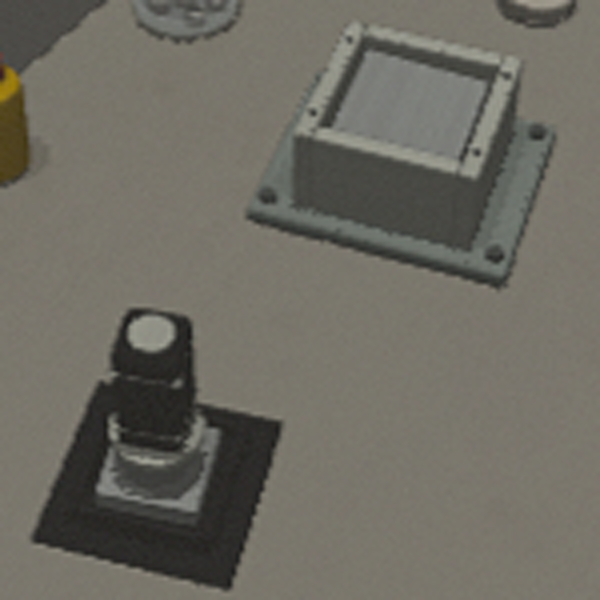

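```bash
cat > m.py <<'E'
from h import *
np.set_printoptions(precision=4,suppress=True)
def px2w(c,uv,z):
    p=cv2.undistortPoints(np.array(uv,float).reshape(-1,1,2),np.array(c['intrinsics']),np.array(c['distortion'])).reshape(-1,2)
    d=np.c_[p,np.ones(len(p))]@Rot(c).T; o=np.array(c['origin'])
    return o+d*((z-o[2])/d[:,2])[:,None]
def rect(P,name):
    r=cv2.minAreaRect((P*1000).astype(np.float32)); print(name,len(P),np.round(r[0],1),np.round(r[1],1),'ang',round(r[2],1))
E
python3 - <<'E'
from m import *
for n in ['top0','scene0']:
    c=pickle.load(open(n+'.pkl','rb')); W=cloud(c); g=c['image'].astype(int).mean(2)
    xy=W[...,:2]; z=W[...,2]
    near=lambda q,r:np.linalg.norm(xy-np.array(q),axis=2)<r
    H=(.483,.150);C=(.492,-.071)
    def sel(m): return xy[m&np.isfinite(z)]
    print(n)
    rect(sel(near(H,.035)&(z>.092)),'griptop'); rect(sel(near(H,.035)&(z>.05)&(z<.106)),'grip')
    rect(sel(near(H,.04)&(z>.034)&(z<.045)),'collar')
    rect(sel(near(H,.075)&(z<.03)&(g<65)),'holder')
    m=near(H,.05)&(z>.008)&(z<.025)&(g>100); rect(sel(m),'foot'); print(np.median(z[m]))
    rect(sel(near(C,.075)&(z>.0555)&(z<.07)),'rim'); 
    m=near(C,.1)&(z>.006)&(z<.016); rect(sel(m),'base')
    m=near(C,.028)&(z>.035)&(z<.057); P=W[m]; A=np.c_[P[:,:2]-C,np.ones(len(P))]; s=np.linalg.lstsq(A,P[:,2],rcond=None)[0]; print('plane',s,np.degrees(s[:2]),np.std(P[:,2]-A@s))
c=pickle.load(open('top0.pkl','rb'))
# manual corners, crop -> full
def cr(l): return [((a+.5)/3.8-.5+190,(b+.5)/3.8-.5+230) for a,b in l]
for nm,l,z in [('holder',[(38,166),(210,112),(260,282),(90,335)],.005),('base',[(459,110),(679,60),(745,322),(520,375)],.01),('foot',[(0,0)],.017)]:
    P=px2w(c,cr(l),z); print(nm,P[:,:2]); 
    if len(l)==4: rect(P[:,:2],nm)
print(px2w(c,cr([(116,201)]),.101))
E
```

```text
top0
griptop 297 [493.7 155.2] [30.8 30.1] ang 21.9
grip 378 [493.3 155.6] [31.2 31.3] ang 21.8
collar 82 [488.6 148.1] [23.3 40.5] ang 56.9
holder 1491 [492.6 154.6] [89.4 89.7] ang 18.4
foot 159 [493.  155.3] [45.6 45.8] ang 21.5
0.017926946048392844
rim 1196 [500.2 -72. ] [94.3 94.1] ang 13.8
base 1684 [498.7 -62.8] [172.2 186.8] ang 29.6
plane [ 0.0561 -0.0189  0.0523] [ 3.2124 -1.082 ] 0.0019611646992116444
scene0
griptop 293 [492.4 152.8] [29.7 30.2] ang 22.5
grip 623 [492.5 153.1] [30.9 30.4] ang 20.8
collar 151 [487.9 157.2] [40.7 28.8] ang 43.0
holder 1766 [504.6 147.1] [109.7 107. ] ang 18.5
foot 103 [492.8 152.5] [44.4 44. ] ang 23.0
0.016733972687598908
rim 691 [499.  -75.5] [94.8 97. ] ang 13.9
base 973 [498.8 -74.3] [136.3 118. ] ang 14.0
plane [ 0.067  -0.0237  0.0516] [ 3.8387 -1.3595] 0.0011110603826102702
holder [[0.5203 0.2103]
 [0.549  0.1248]
 [0.4637 0.0967]
 [0.4363 0.1802]]
holder 4 [492.1 153.3] [89.8 90.2] ang 18.6
base [[ 0.5511 -0.0012]
 [ 0.5783 -0.1123]
 [ 0.4468 -0.1449]
 [ 0.4194 -0.0334]]
base 4 [498.9 -73. ] [135.6 114.8] ang 13.8
foot [[0.6028 0.2314]]
[[0.4931 0.1547 0.101 ]]
```

Both cameras agree. The tamper is at (0.493, 0.154) with yaw 21.8°, the holder at (0.4925, 0.154) with yaw 18.5°, and the cell at (0.499, -0.073) with yaw 13.9°. I'm moving over the tamper.

Request:
servo_tool:
  motion:
    - [[0,0,-0.06],[0.15,-0.15,0],1]
    - [[0,0,-0.12],[0.3,-0.3,0],1]
    - [[0,0,-0.2],[0.45,-0.45,0],1]
    - [[0,0,-0.28],[0.6,-0.6,0],1]
    - [[0,0,-0.36],[0.75,-0.75,0],1]
    - [[0,0,-0.44],[0.9,-0.9,0],1]
    - [[0,0,-0.5],[1,-1,0],1]
    - [[0,0,-0.557],[1,-1,0],1]
    - [[0,0,-0.557],[1,-1,0],1]
    - [[0,0,-0.557],[1,-1,0],1]

```text
t: 1.35
ee_pos: [0.3704, 0.3228, 0.2461]
ee_rot: [3.084, 0.597, -0.003]
force: [0.5, 0.9, 0.2]
opening: 0.0879
```

Request:
servo_tool:
  motion:
    - [[0,0,0],[0.12,-0.17,-0.1],1]
    - [[0,0,0],[0.25,-0.34,-0.2],1]
    - [[0,0,0],[0.37,-0.5,-0.3],1]
    - [[0,0,0],[0.49,-0.67,-0.4],1]
    - [[0,0,0],[0.57,-0.78,-0.5],1]
    - [[0,0,0],[0.613,-0.844,-0.58],1]
    - [[0,0,0],[0.613,-0.844,-0.655],1]
    - [[0,0,0],[0.613,-0.844,-0.655],1]
    - [[0,0,0],[0.613,-0.844,-0.655],1]
    - [[0,0,0],[0.613,-0.844,-0.655],1]

```text
t: 2.6
ee_pos: [0.4932, 0.1543, 0.1158]
ee_rot: [3.084, 0.598, -0.001]
force: [-0.2, 0.0, -0.2]
opening: 0.0882
```

Run:
```python
from m import *
print(ctrl.state()['ee_pos'])
a=snap('scene','scene1')['image'];
cv2.imwrite('pics/s1c.png',cv2.resize(a[220:370,220:420],None,fx=4,fy=4,interpolation=2)[:,:,::-1])
```

```text
[0.4932 0.1543 0.1158]
```

View pics/s1c.png

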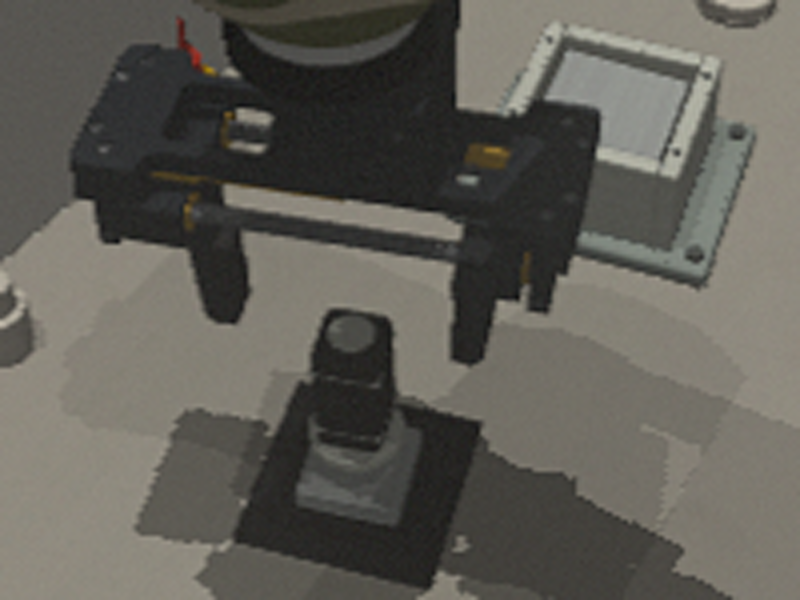

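The open fingers straddle the grip. I'm descending and closing.

Request:
servo_tool:
  motion:
    - [[0,0,0],[0,0,-0.07],1]
    - [[0,0,0],[0,0,-0.14],1]
    - [[0,0,0],[0,0,-0.21],1]
    - [[0,0,0],[0,0,-0.26],1]
    - [[0,0,0],[0,0,-0.279],1]
    - [[0,0,0],[0,0,-0.279],1]
    - [[0,0,0],[0,0,-0.279],0.5]
    - [[0,0,0],[0,0,-0.279],0.3]
    - [[0,0,0],[0,0,-0.279],0.2]
    - [[0,0,0],[0,0,-0.279],0]
  squeeze: 60

```text
t: 3.9
ee_pos: [0.4932, 0.1543, 0.06]
ee_rot: [3.084, 0.598, -0.0]
force: [0.7, 1.1, 0.3]
opening: 0.0502
```

Request:
servo_tool:
  motion:
    - [[0,0,0],[0,0,0],0]
    - [[0,0,0],[0,0,0],0]
    - [[0,0,0],[0,0,0],0]
    - [[0,0,0],[0,0,0],0]
    - [[0,0,0],[0,0,0],0]
    - [[0,0,0],[0,0,0],0]
    - [[0,0,0],[0,0,0.02],0]
    - [[0,0,0],[0,0,0.05],0]
    - [[0,0,0],[0,0,0.1],0]
    - [[0,0,0],[0,0,0.15],0]

```text
t: 5.15
ee_pos: [0.4933, 0.1543, 0.0909]
ee_rot: [3.084, 0.598, 0.0]
force: [1.3, 0.0, -2.8]
opening: 0.0297
```

Run:
```python
from m import *
s=ctrl.state();print(s['ee_pos'],s['force'],s['moment'],s['opening'])
a=snap('scene','scene2')['image'];
cv2.imwrite('pics/s2c.png',cv2.resize(a[220:370,220:420],None,fx=4,fy=4,interpolation=2)[:,:,::-1])
```

```text
[0.4933 0.1543 0.0909] [ 1.2634  0.0082 -2.8268] [-0.0232  0.0316  0.0572] 0.029666676479502906
```

View pics/s2c.png

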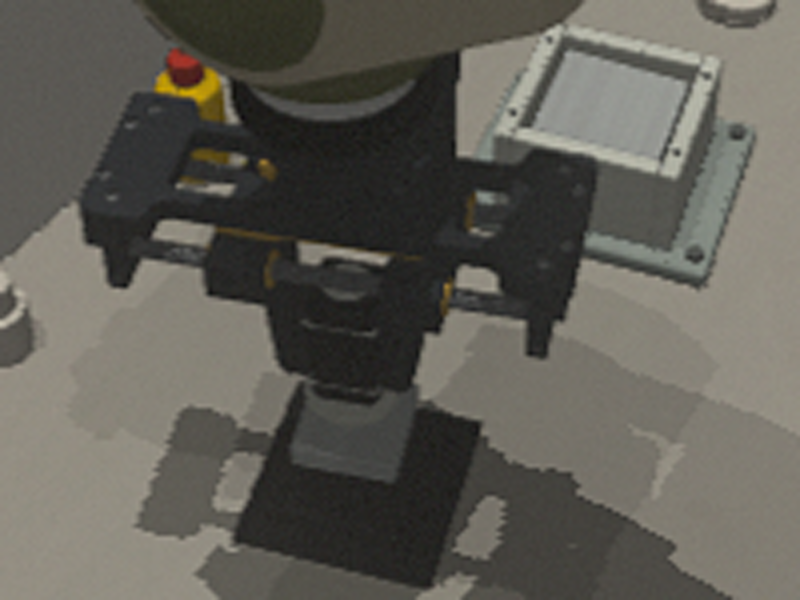

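The tamper is in the jaws and lifted clear, with a weight of about 2.8 N. I'm carrying it to the cell.

Request:
servo_tool:
  motion:
    - [[0,0,0],[0,0,0.1],0]
    - [[0,0,0],[0,0,0.2],0]
    - [[0,0,-0.01],[0,-0.1,0.275],0]
    - [[0,0,-0.03],[0.01,-0.25,0.275],0]
    - [[0,0,-0.045],[0.01,-0.4,0.275],0]
    - [[0,0,-0.06],[0.02,-0.55,0.275],0]
    - [[0,0,-0.075],[0.02,-0.7,0.275],0]
    - [[0,0,-0.089],[0.028,-0.83,0.275],0]
    - [[0,0,-0.089],[0.028,-0.93,0.275],0]
    - [[0,0,-0.089],[0.028,-1,0.275],0]

```text
t: 6.45
ee_pos: [0.4994, -0.0465, 0.1473]
ee_rot: [3.118, 0.38, 0.004]
force: [0.5, 0.7, -2.8]
opening: 0.0299
```

Request:
servo_tool:
  motion:
    - [[0,0,0],[0,-0.07,0],0]
    - [[0,0,0],[0,-0.12,0],0]
    - [[0,0,0],[0,-0.136,0],0]
    - [[0,0,0],[0,-0.136,-0.02],0]
    - [[0,0,0],[0,-0.136,-0.05],0]
    - [[0,0,0],[0,-0.136,-0.08],0]
    - [[0,0,0],[0,-0.136,-0.1],0]
    - [[0,0,0],[0,-0.136,-0.1],0]
    - [[0,0,0],[0,-0.136,-0.1],0]
    - [[0,0,0],[0,-0.136,-0.1],0]

```text
t: 7.7
ee_pos: [0.4995, -0.0737, 0.1274]
ee_rot: [3.118, 0.38, 0.005]
force: [-0.6, 0.9, -2.9]
opening: 0.0295
```

Run:
```python
from m import *
s=ctrl.state();print(s['t'],s['ee_pos'],s['ee_rot'],s['force'],s['moment'],s['opening'])
a=snap('scene','scene3')['image'];
cv2.imwrite('pics/s3c.png',cv2.resize(a[170:320,270:470],None,fx=4,fy=4,interpolation=2)[:,:,::-1])
```

```text
7.7 [ 0.4995 -0.0737  0.1274] [3.1175 0.3801 0.0045] [-0.5795  0.8548 -2.8598] [-0.0943  0.0006  0.0016] 0.029488118710601717
```

View pics/s3c.png

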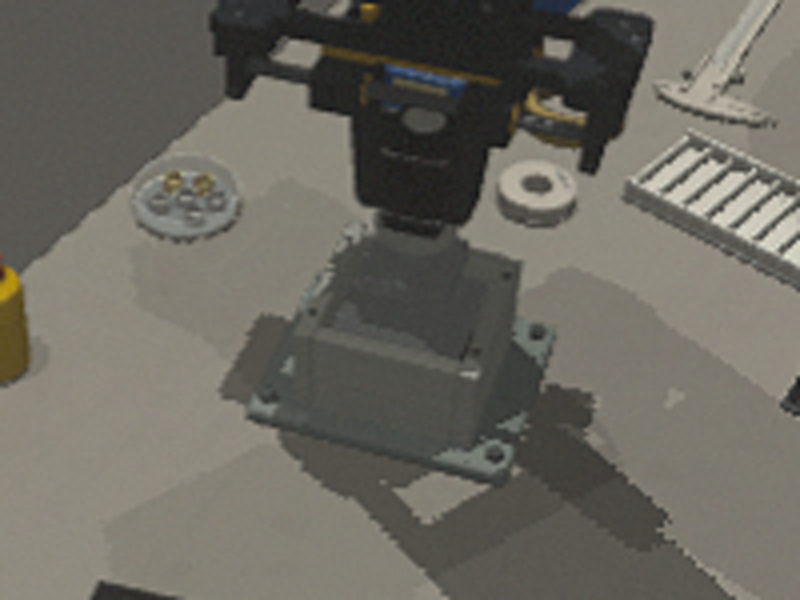

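Yaw is 13.9° and the foot is centred over the well. I'm descending to just above the shallowest possible bottom.

Request:
servo_tool:
  motion:
    - [[0,0,0],[0,0,-0.03],0]
    - [[0,0,0],[0,0,-0.06],0]
    - [[0,0,0],[0,0,-0.08],0]
    - [[0,0,0],[0,0,-0.09],0]
    - [[0,0,0],[0,0,-0.1],0]
    - [[0,0,0],[0,0,-0.108],0]
    - [[0,0,0],[0,0,-0.115],0]
    - [[0,0,0],[0,0,-0.12],0]
    - [[0,0,0],[0,0,-0.12],0]
    - [[0,0,0],[0,0,-0.12],0]

```text
t: 9.0
ee_pos: [0.4997, -0.0738, 0.1036]
ee_rot: [3.117, 0.38, 0.006]
force: [0.3, 0.3, 4.5]
opening: 0.0299
```

```bash
cat > s.py <<'E'
from m import *
for _ in range(1):
    s=ctrl.state();print(s['t'],s['ee_pos'],s['ee_rot'],s['force'],s['moment'],s['opening'])
E
python3 s.py
```

```text
9.0 [ 0.4997 -0.0738  0.1036] [3.1173 0.3799 0.0055] [0.2698 0.2959 4.4952] [-0.0754 -0.1489  0.0311] 0.029895059118070416
```

Request:
servo_tool:
  motion:
    - [[0,0,0],[0,0,-0.002],0]
    - [[0,0,0],[0,0,-0.003],0]
    - [[0,0,0],[0,0,-0.004],0]
    - [[0,0,0],[0,0,-0.005],0]
    - [[0,0,0],[0,0,-0.006],0]
    - [[0,0,0],[0,0,-0.007],0]
    - [[0,0,0],[0,0,-0.007],0]
    - [[0,0,0],[0,0,-0.007],0]
    - [[0,0,0],[0,0,-0.007],0]
    - [[0,0,0],[0,0,-0.007],0]

```text
t: 10.25
ee_pos: [0.4997, -0.0738, 0.1022]
ee_rot: [3.117, 0.38, 0.006]
force: [0.5, -0.2, 3.7]
opening: 0.0298
```

```bash
python3 s.py
```

```text
10.25 [ 0.4997 -0.0738  0.1022] [3.1173 0.3799 0.0055] [ 0.5316 -0.2187  3.6725] [-0.0767 -0.1097 -0.0496] 0.029765196515248636
```

Request:
servo_tool:
  motion:
    - [[0,0,0],[0,0,-0.002],0]
    - [[0,0,0],[0,0,-0.003],0]
    - [[0,0,0],[0,0,-0.004],0]
    - [[0,0,0],[0,0,-0.005],0]
    - [[0,0,0],[0,0,-0.006],0]
    - [[0,0,0],[0,0,-0.007],0]
    - [[0,0,0],[0,0,-0.007],0]
    - [[0,0,0],[0,0,-0.007],0]
    - [[0,0,0],[0,0,-0.007],0]
    - [[0,0,0],[0,0,-0.007],0]

```text
t: 11.5
ee_pos: [0.4997, -0.0738, 0.1008]
ee_rot: [3.117, 0.38, 0.006]
force: [-0.2, 0.1, 4.3]
opening: 0.0294
```

Request:
servo_tool:
  motion:
    - [[0,0,0],[0,0,-0.002],0]
    - [[0,0,0],[0,0,-0.003],0]
    - [[0,0,0],[0,0,-0.004],0]
    - [[0,0,0],[0,0,-0.005],0]
    - [[0,0,0],[0,0,-0.006],0]
    - [[0,0,0],[0,0,-0.007],0]
    - [[0,0,0],[0,0,-0.007],0]
    - [[0,0,0],[0,0,-0.007],0]
    - [[0,0,0],[0,0,-0.007],0]
    - [[0,0,0],[0,0,-0.007],0]

```text
t: 12.75
ee_pos: [0.4997, -0.0738, 0.0993]
ee_rot: [3.117, 0.38, 0.006]
force: [-0.2, -0.3, 3.8]
opening: 0.0296
```

Request:
servo_tool:
  motion:
    - [[0,0,0],[0,0,-0.002],0]
    - [[0,0,0],[0,0,-0.003],0]
    - [[0,0,0],[0,0,-0.004],0]
    - [[0,0,0],[0,0,-0.005],0]
    - [[0,0,0],[0,0,-0.006],0]
    - [[0,0,0],[0,0,-0.007],0]
    - [[0,0,0],[0,0,-0.007],0]
    - [[0,0,0],[0,0,-0.007],0]
    - [[0,0,0],[0,0,-0.007],0]
    - [[0,0,0],[0,0,-0.007],0]

```text
t: 14.0
ee_pos: [0.4997, -0.0738, 0.0979]
ee_rot: [3.117, 0.38, 0.006]
force: [0.5, 0.0, 4.3]
opening: 0.0292
```

Request:
servo_tool:
  motion:
    - [[0,0,0],[0,0,-0.002],0]
    - [[0,0,0],[0,0,-0.003],0]
    - [[0,0,0],[0,0,-0.004],0]
    - [[0,0,0],[0,0,-0.005],0]
    - [[0,0,0],[0,0,-0.006],0]
    - [[0,0,0],[0,0,-0.007],0]
    - [[0,0,0],[0,0,-0.007],0]
    - [[0,0,0],[0,0,-0.007],0]
    - [[0,0,0],[0,0,-0.007],0]
    - [[0,0,0],[0,0,-0.007],0]

```text
t: 15.25
ee_pos: [0.4997, -0.0738, 0.0965]
ee_rot: [3.117, 0.38, 0.006]
force: [-0.1, 0.7, 3.9]
opening: 0.0295
```

Request:
servo_tool:
  motion:
    - [[0,0,0],[0,0,-0.002],0]
    - [[0,0,0],[0,0,-0.003],0]
    - [[0,0,0],[0,0,-0.004],0]
    - [[0,0,0],[0,0,-0.005],0]
    - [[0,0,0],[0,0,-0.006],0]
    - [[0,0,0],[0,0,-0.007],0]
    - [[0,0,0],[0,0,-0.007],0]
    - [[0,0,0],[0,0,-0.007],0]
    - [[0,0,0],[0,0,-0.007],0]
    - [[0,0,0],[0,0,-0.007],0]

```text
t: 16.5
ee_pos: [0.4997, -0.0738, 0.0951]
ee_rot: [3.117, 0.38, 0.006]
force: [-0.5, -0.0, 4.5]
opening: 0.0296
```

Request:
servo_tool:
  motion:
    - [[0,0,0],[0,0,-0.002],0]
    - [[0,0,0],[0,0,-0.003],0]
    - [[0,0,0],[0,0,-0.004],0]
    - [[0,0,0],[0,0,-0.005],0]
    - [[0,0,0],[0,0,-0.006],0]
    - [[0,0,0],[0,0,-0.007],0]
    - [[0,0,0],[0,0,-0.007],0]
    - [[0,0,0],[0,0,-0.007],0]
    - [[0,0,0],[0,0,-0.007],0]
    - [[0,0,0],[0,0,-0.007],0]

```text
t: 17.75
ee_pos: [0.4997, -0.0738, 0.0937]
ee_rot: [3.117, 0.38, 0.006]
force: [0.8, 0.0, 6.0]
opening: 0.0299
```

Slight rise in force. I'm taking a smaller step.

Request:
servo_tool:
  motion:
    - [[0,0,0],[0,0,-0.001],0]
    - [[0,0,0],[0,0,-0.002],0]
    - [[0,0,0],[0,0,-0.003],0]
    - [[0,0,0],[0,0,-0.004],0]
    - [[0,0,0],[0,0,-0.004],0]
    - [[0,0,0],[0,0,-0.004],0]
    - [[0,0,0],[0,0,-0.004],0]
    - [[0,0,0],[0,0,-0.004],0]
    - [[0,0,0],[0,0,-0.004],0]
    - [[0,0,0],[0,0,-0.004],0]

```text
t: 19.0
ee_pos: [0.4997, -0.0738, 0.093]
ee_rot: [3.117, 0.38, 0.006]
force: [0.4, 1.1, 5.6]
opening: 0.0297
```

```bash
python3 s.py
```

```text
19.0 [ 0.4997 -0.0738  0.093 ] [3.1172 0.3801 0.0055] [0.4293 1.1309 5.5506] [-0.1103 -0.0636 -0.0273] 0.029727723917089385
```

Request:
servo_tool:
  motion:
    - [[0,0,0],[0,0,-0.002],0]
    - [[0,0,0],[0,0,-0.003],0]
    - [[0,0,0],[0,0,-0.004],0]
    - [[0,0,0],[0,0,-0.005],0]
    - [[0,0,0],[0,0,-0.006],0]
    - [[0,0,0],[0,0,-0.006],0]
    - [[0,0,0],[0,0,-0.006],0]
    - [[0,0,0],[0,0,-0.006],0]
    - [[0,0,0],[0,0,-0.006],0]
    - [[0,0,0],[0,0,-0.006],0]

```text
t: 20.25
ee_pos: [0.4997, -0.0738, 0.0918]
ee_rot: [3.117, 0.38, 0.006]
force: [0.3, 0.0, 5.6]
opening: 0.0295
```

Request:
servo_tool:
  motion:
    - [[0,0,0],[0,0,-0.002],0]
    - [[0,0,0],[0,0,-0.003],0]
    - [[0,0,0],[0,0,-0.004],0]
    - [[0,0,0],[0,0,-0.005],0]
    - [[0,0,0],[0,0,-0.006],0]
    - [[0,0,0],[0,0,-0.006],0]
    - [[0,0,0],[0,0,-0.006],0]
    - [[0,0,0],[0,0,-0.006],0]
    - [[0,0,0],[0,0,-0.006],0]
    - [[0,0,0],[0,0,-0.006],0]

```text
t: 21.5
ee_pos: [0.4997, -0.0738, 0.0907]
ee_rot: [3.117, 0.38, 0.006]
force: [-0.1, -0.3, 5.6]
opening: 0.0296
```

Request:
servo_tool:
  motion:
    - [[0,0,0],[0,0,-0.002],0]
    - [[0,0,0],[0,0,-0.003],0]
    - [[0,0,0],[0,0,-0.004],0]
    - [[0,0,0],[0,0,-0.005],0]
    - [[0,0,0],[0,0,-0.006],0]
    - [[0,0,0],[0,0,-0.006],0]
    - [[0,0,0],[0,0,-0.006],0]
    - [[0,0,0],[0,0,-0.006],0]
    - [[0,0,0],[0,0,-0.006],0]
    - [[0,0,0],[0,0,-0.006],0]

```text
t: 22.75
ee_pos: [0.4997, -0.0738, 0.0895]
ee_rot: [3.117, 0.38, 0.006]
force: [-0.5, -0.0, 5.9]
opening: 0.03
```

Request:
servo_tool:
  motion:
    - [[0,0,0],[0,0,-0.002],0]
    - [[0,0,0],[0,0,-0.003],0]
    - [[0,0,0],[0,0,-0.004],0]
    - [[0,0,0],[0,0,-0.005],0]
    - [[0,0,0],[0,0,-0.006],0]
    - [[0,0,0],[0,0,-0.006],0]
    - [[0,0,0],[0,0,-0.006],0]
    - [[0,0,0],[0,0,-0.006],0]
    - [[0,0,0],[0,0,-0.006],0]
    - [[0,0,0],[0,0,-0.006],0]

```text
t: 24.0
ee_pos: [0.4997, -0.0738, 0.0884]
ee_rot: [3.117, 0.38, 0.006]
force: [0.4, 0.3, 6.1]
opening: 0.0292
```

```bash
python3 s.py
```

```text
24.0 [ 0.4997 -0.0738  0.0884] [3.1171 0.38   0.0059] [0.3729 0.3125 6.1095] [-0.115  -0.0662 -0.0226] 0.02924984412719914
```

Request:
servo_tool:
  motion:
    - [[0,0,0],[0,0,-0.002],0]
    - [[0,0,0],[0,0,-0.003],0]
    - [[0,0,0],[0,0,-0.004],0]
    - [[0,0,0],[0,0,-0.005],0]
    - [[0,0,0],[0,0,-0.006],0]
    - [[0,0,0],[0,0,-0.006],0]
    - [[0,0,0],[0,0,-0.006],0]
    - [[0,0,0],[0,0,-0.006],0]
    - [[0,0,0],[0,0,-0.006],0]
    - [[0,0,0],[0,0,-0.006],0]

```text
t: 25.25
ee_pos: [0.4997, -0.0738, 0.0873]
ee_rot: [3.117, 0.38, 0.006]
force: [0.3, 0.4, 7.1]
opening: 0.0295
```

Request:
servo_tool:
  motion:
    - [[0,0,0],[0,0,-0.001],0]
    - [[0,0,0],[0,0,-0.002],0]
    - [[0,0,0],[0,0,-0.003],0]
    - [[0,0,0],[0,0,-0.004],0]
    - [[0,0,0],[0,0,-0.004],0]
    - [[0,0,0],[0,0,-0.004],0]
    - [[0,0,0],[0,0,-0.004],0]
    - [[0,0,0],[0,0,-0.004],0]
    - [[0,0,0],[0,0,-0.004],0]
    - [[0,0,0],[0,0,-0.004],0]

```text
t: 26.5
ee_pos: [0.4997, -0.0738, 0.0867]
ee_rot: [3.117, 0.38, 0.006]
force: [-0.6, 0.7, 7.0]
opening: 0.0299
```

```bash
python3 s.py
```

```text
26.5 [ 0.4997 -0.0738  0.0867] [3.117  0.3801 0.006 ] [-0.6461  0.6673  6.9856] [-0.0777  0.0684 -0.0074] 0.029862793853762327
```

Request:
servo_tool:
  motion:
    - [[0,0,0],[0,0,-0.001],0]
    - [[0,0,0],[0,0,-0.002],0]
    - [[0,0,0],[0,0,-0.003],0]
    - [[0,0,0],[0,0,-0.004],0]
    - [[0,0,0],[0,0,-0.004],0]
    - [[0,0,0],[0,0,-0.004],0]
    - [[0,0,0],[0,0,-0.004],0]
    - [[0,0,0],[0,0,-0.004],0]
    - [[0,0,0],[0,0,-0.004],0]
    - [[0,0,0],[0,0,-0.004],0]

```text
t: 27.75
ee_pos: [0.4997, -0.0738, 0.0862]
ee_rot: [3.117, 0.38, 0.006]
force: [-1.6, -0.1, 9.5]
opening: 0.0297
```

```bash
python3 s.py
```

```text
27.75 [ 0.4997 -0.0738  0.0862] [3.1168 0.3801 0.0064] [-1.5977 -0.0774  9.4835] [-0.0191  0.1512 -0.0612] 0.02966576100982428
```

Now bottoming, at about 12.3 N net. I'm adding force gently and squaring out 0.2° of tilt.

Request:
servo_tool:
  motion:
    - [[0,0.0005,0],[0,0,-0.002],0]
    - [[0,0.001,0],[0,0,-0.002],0]
    - [[0,0.0015,0],[0,0,-0.003],0]
    - [[0,0.002,0],[0,0,-0.003],0]
    - [[0,0.0026,0],[0,0,-0.004],0]
    - [[0,0.0026,0],[0,0,-0.004],0]
    - [[0,0.0026,0],[0,0,-0.004],0]
    - [[0,0.0026,0],[0,0,-0.004],0]
    - [[0,0.0026,0],[0,0,-0.004],0]
    - [[0,0.0026,0],[0,0,-0.004],0]

```text
t: 29.0
ee_pos: [0.4999, -0.0738, 0.086]
ee_rot: [3.117, 0.38, 0.001]
force: [-0.8, 0.2, 10.3]
opening: 0.0297
```

```bash
python3 s.py
```

```text
29.0 [ 0.4999 -0.0738  0.086 ] [3.117  0.38   0.0012] [-0.7545  0.2074 10.3284] [0.0833 0.1208 0.0265] 0.029675259128259267
```

Request:
servo_tool:
  motion:
    - [[0,0,0],[0,0,-0.003],0]
    - [[0,0,0],[0,0,-0.004],0]
    - [[0,0,0],[0,0,-0.005],0]
    - [[0,0,0],[0,0,-0.006],0]
    - [[0,0,0],[0,0,-0.006],0]
    - [[0,0,0],[0,0,-0.006],0]
    - [[0,0,0],[0,0,-0.006],0]
    - [[0,0,0],[0,0,-0.006],0]
    - [[0,0,0],[0,0,-0.006],0]
    - [[0,0,0],[0,0,-0.006],0]

```text
t: 30.25
ee_pos: [0.4999, -0.0738, 0.0856]
ee_rot: [3.117, 0.38, 0.002]
force: [-1.5, -0.0, 13.9]
opening: 0.0296
```

```bash
python3 s.py
```

```text
30.25 [ 0.4999 -0.0738  0.0856] [3.1166 0.3802 0.0021] [-1.4755 -0.0288 13.8974] [ 0.1186  0.4487 -0.0231] 0.029559717801488996
```

Net about 16.7 N, and stiffness is now about 9 N/mm, so it is bottomed. I'll take a quick look and then hold.

Request:
servo_tool:
  motion:
    - [[0,0,0],[0,0,-0.004],0]
    - [[0,0,0],[0,0,-0.004],0]
    - [[0,0,0],[0,0,-0.004],0]
    - [[0,0,0],[0,0,-0.004],0]
    - [[0,0,0],[0,0,-0.004],0]
    - [[0,0,0],[0,0,-0.004],0]
    - [[0,0,0],[0,0,-0.004],0]
    - [[0,0,0],[0,0,-0.004],0]
    - [[0,0,0],[0,0,-0.004],0]
    - [[0,0,0],[0,0,-0.004],0]

```text
t: 31.5
ee_pos: [0.4999, -0.0738, 0.0856]
ee_rot: [3.116, 0.38, 0.003]
force: [-2.4, 0.8, 14.2]
opening: 0.0294
```

```bash
python3 s.py
python3 - <<'E'
from m import *
o=[]
a=snap('scene','scene4')['image'];
o=cv2.resize(a[220:290,335:415],None,fx=8,fy=8,interpolation=2)
o=np.clip(o.astype(float)*1.8,0,255).astype(np.uint8)
cv2.imwrite('pics/s4c.png',o[:,:,::-1])
E
```

```text
31.5 [ 0.4999 -0.0738  0.0856] [3.1163 0.3803 0.0027] [-2.3689  0.7828 14.1987] [0.0942 0.5022 0.0206] 0.029396689777603735
```

View pics/s4c.png

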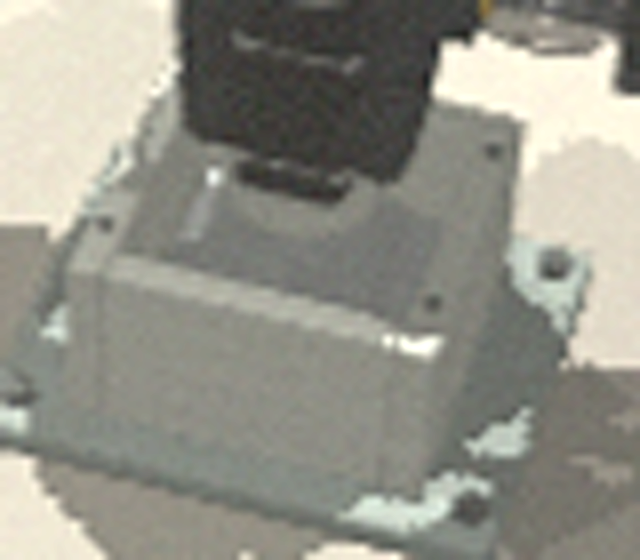

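Run:
```python
from m import *
a=np.radians(13.9); C=np.array([.4993,-.0735]); T=np.array([[np.cos(a),np.sin(a)],[-np.sin(a),np.cos(a)]])
c=pickle.load(open('scene4.pkl','rb')); W=cloud(c); L=(W[...,:2]-C)@T.T; z=W[...,2]
m=(abs(L)<.035).all(2)&(z<.07)
# print grid of median z over local xy in 5mm cells
def grid(m):
  for x in np.arange(.0325,-.036,-.005):
    print('%5.0f'%(x*1e3),' '.join('%5.1f'%(1e3*np.median(z[q])) if (q:=m&(abs(L[...,0]-x)<.0025)&(abs(L[...,1]-y)<.0025)).sum()>1 else '  .  ' for y in np.arange(.0325,-.036,-.005)))
grid(m)
m=(abs(L)<.05).all(2)&(z>.056)&(z<.066); P=W[m]; print('rim z',np.median(P[:,2]))
print('before'); c=pickle.load(open('scene3.pkl','rb'))
```

```text
32   .     .     .     .     .     .    30.1  30.0  31.2   .    31.2   .    31.0   .  
   28   .     .     .     .     .     .     .    30.1  31.0   .    30.6  30.7  30.9   .  
   22   .     .     .    41.8  43.1  43.1   .     .    41.8   .     .     .     .     .  
   17   .     .     .     .    43.3  62.4  66.1  42.4   .     .     .     .     .     .  
   12   .     .     .    42.8  61.0  43.8  42.6  43.0   .     .     .     .     .     .  
    7   .     .     .    64.3  52.7  44.1  43.7   .     .     .     .     .     .     .  
    2   .     .     .    64.6  61.5  47.9   .     .     .     .     .     .     .     .  
   -3   .     .     .    64.8  55.5  46.4   .     .     .     .     .     .     .     .  
   -8   .     .     .    52.7  63.0  46.7  46.1   .     .     .     .     .     .     .  
  -13   .     .     .    44.3  63.6  44.0  45.0  43.2  43.8   .     .     .     .     .  
  -18   .     .     .    42.3  42.7  53.9  55.8  43.3  43.9  42.9  41.8  42.9   .     .  
  -23   .     .     .     .    42.7  40.8  41.6  40.2  42.0  32.2  41.8  40.5  30.6  31.1
  -28   .     .     .     .     .    31.4  31.0  30.3  32.1  31.2  30.9  31.6  31.6  30.9
  -33   .     .     .     .     .     .     .    31.4  32.0   .    30.7   .    30.6  30.6
rim z 0.05999243610824201
before
```

The depth shows the plate level, about 31 mm on both sides, with the foot centred and no slip in the grip. I'll hold one more call to be sure.

Request:
servo_tool:
  motion:
    - [[0,0,0],[0,0,-0.004],0]
    - [[0,0,0],[0,0,-0.004],0]
    - [[0,0,0],[0,0,-0.004],0]
    - [[0,0,0],[0,0,-0.004],0]
    - [[0,0,0],[0,0,-0.004],0]
    - [[0,0,0],[0,0,-0.004],0]
    - [[0,0,0],[0,0,-0.004],0]
    - [[0,0,0],[0,0,-0.004],0]
    - [[0,0,0],[0,0,-0.004],0]
    - [[0,0,0],[0,0,-0.004],0]

```text
t: 32.8
ee_pos: [0.4999, -0.0738, 0.0856]
ee_rot: [3.116, 0.38, 0.003]
force: [-2.7, 0.4, 15.0]
opening: 0.0297
```

Held at 17–18 N for over 2 s. I'm lifting straight up.

Request:
servo_tool:
  motion:
    - [[0,0,0],[0,0,0.01],0]
    - [[0,0,0],[0,0,0.03],0]
    - [[0,0,0],[0,0,0.07],0]
    - [[0,0,0],[0,0,0.13],0]
    - [[0,0,0],[0,0,0.2],0]
    - [[0,0,0],[0,0,0.27],0]
    - [[0,0,0],[0,0,0.31],0]
    - [[0,0,0],[0,0.05,0.31],0]
    - [[0,0,0],[0,0.13,0.31],0]
    - [[0,0,0],[0,0.2,0.31],0]

```text
t: 34.05
ee_pos: [0.4996, -0.0323, 0.1472]
ee_rot: [3.116, 0.381, 0.002]
force: [1.2, 1.3, -2.7]
opening: 0.0293
```

Request:
servo_tool:
  motion:
    - [[0,0,0.01],[-0.01,0.12,0],0]
    - [[0,0,0.02],[-0.02,0.27,0],0]
    - [[0,0,0.03],[-0.02,0.42,0],0]
    - [[0,0,0.04],[-0.03,0.57,0],0]
    - [[0,0,0.051],[-0.035,0.72,0],0]
    - [[0,0,0.051],[-0.035,0.85,0],0]
    - [[0,0,0.051],[-0.035,0.93,-0.05],0]
    - [[0,0,0.051],[-0.035,0.93,-0.12],0]
    - [[0,0,0.051],[-0.035,0.93,-0.19],0]
    - [[0,0,0.051],[-0.035,0.93,-0.25],0]

```text
t: 35.3
ee_pos: [0.4924, 0.153, 0.0958]
ee_rot: [3.099, 0.504, -0.0]
force: [0.3, 0.9, -2.2]
opening: 0.0295
```

```bash
python3 s.py
python3 - <<'E'
from m import *
c=snap('scene','scene5');a=c['image']
o=cv2.resize(a[280:380,260:360],None,fx=6,fy=6,interpolation=2)
cv2.imwrite('pics/s5c.png',np.clip(o*1.5,0,255).astype(np.uint8)[:,:,::-1])
W=cloud(c);z=W[...,2];m=(np.linalg.norm(W[...,:2]-[.4925,.154],axis=2)<.04)
print(np.histogram(z[m],np.arange(-.005,.12,.005)))
E
```

```text
35.3 [0.4924 0.153  0.0958] [ 3.099   0.5042 -0.0001] [ 0.3161  0.9453 -2.1533] [-0.028   0.1074  0.0238] 0.02954669631397068
(array([  1, 442, 303, 205,  26,   0,   0,   0,   1,  32,  64, 321,  18,
         0,   0,  33,  95,  31,  39,  64,  71,  69,  81,  72]), array([-0.005,  0.   ,  0.005,  0.01 ,  0.015,  0.02 ,  0.025,  0.03 ,
        0.035,  0.04 ,  0.045,  0.05 ,  0.055,  0.06 ,  0.065,  0.07 ,
        0.075,  0.08 ,  0.085,  0.09 ,  0.095,  0.1  ,  0.105,  0.11 ,
        0.115]))
```

View pics/s5c.png

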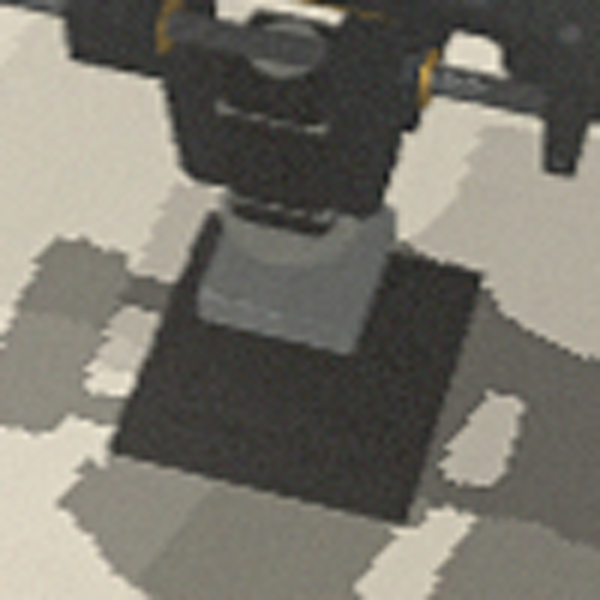

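The foot is square above the holder, so I'm lowering to just touching the pocket floor.

Request:
servo_tool:
  motion:
    - [[0,0,0],[0,0.005,-0.03],0]
    - [[0,0,0],[0,0.005,-0.06],0]
    - [[0,0,0],[0,0.005,-0.09],0]
    - [[0,0,0],[0,0.005,-0.12],0]
    - [[0,0,0],[0,0.005,-0.14],0]
    - [[0,0,0],[0,0.005,-0.16],0]
    - [[0,0,0],[0,0.005,-0.17],0]
    - [[0,0,0],[0,0.005,-0.178],0]
    - [[0,0,0],[0,0.005,-0.18],0]
    - [[0,0,0],[0,0.005,-0.18],0]

```text
t: 36.6
ee_pos: [0.4919, 0.1539, 0.0599]
ee_rot: [3.099, 0.504, -0.002]
force: [-4.7, -0.7, 11.8]
opening: 0.0296
```

Request:
servo_tool:
  motion:
    - [[0,0,0],[0,0,0.001],0]
    - [[0,0,0],[0,0,0.001],0]
    - [[0,0,0],[0,0,0.001],0.38]
    - [[0,0,0],[0,0,0.001],0.45]
    - [[0,0,0],[0,0,0.001],0.6]
    - [[0,0,0],[0,0,0.001],0.8]
    - [[0,0,0],[0,0,0.001],1]
    - [[0,0,0],[0,0,0.001],1]
    - [[0,0,0],[0,0,0.001],1]
    - [[0,0,0],[0,0,0.001],1]

```text
t: 37.85
ee_pos: [0.4919, 0.1539, 0.0601]
ee_rot: [3.099, 0.504, -0.002]
force: [0.5, -0.7, 0.4]
opening: 0.0876
```

Request:
servo_tool:
  motion:
    - [[0,0,0],[0,0,0],1]
    - [[0,0,0],[0,0,0.05],1]
    - [[0,0,0],[0,0,0.12],1]
    - [[0,0,0],[0,0,0.2],1]
    - [[0,0,0],[0,0,0.3],1]
    - [[0,0,0],[0,0,0.45],1]
    - [[0,0,0],[0,0,0.6],1]
    - [[0,0,0],[0,0,0.75],1]
    - [[0,0,0],[0,0,0.75],1]
    - [[0,0,0],[0,0,0.75],1]

```text
t: 39.1
ee_pos: [0.4914, 0.1539, 0.2098]
ee_rot: [3.099, 0.504, -0.003]
force: [0.3, 0.3, -0.1]
opening: 0.0879
```

```bash
python3 s.py
python3 - <<'E'
from m import *
c=snap('scene','scene6');a=c['image']
cv2.imwrite('pics/s6.png',np.clip(cv2.resize(a[170:370,200:460],None,fx=3,fy=3,interpolation=2)*1.3,0,255).astype(np.uint8)[:,:,::-1])
W=cloud(c);xy=W[...,:2];z=W[...,2];g=a.astype(int).mean(2)
near=np.linalg.norm(xy-[.4925,.154],axis=2)
m=(near<.035)&(z>.05)&(z<.11);rect(xy[m],'grip');print('top z',np.percentile(z[m],[90,97]))
m=(near<.045)&(z>.008)&(z<.025)&(g>75);rect(xy[m],'foot');print(np.median(z[m]))
E
```

```text
39.1 [0.4914 0.1539 0.2098] [ 3.099   0.5043 -0.0029] [ 0.2627  0.2673 -0.1333] [-0.0872  0.0528  0.003 ] 0.08788142699705248
grip 628 [491.6 152.8] [31.1 30.6] ang 20.0
top z [0.1018 0.1027]
foot 165 [490.7 153.3] [44.9 42.9] ang 18.3
0.016653685307063015
```

View pics/s6.png

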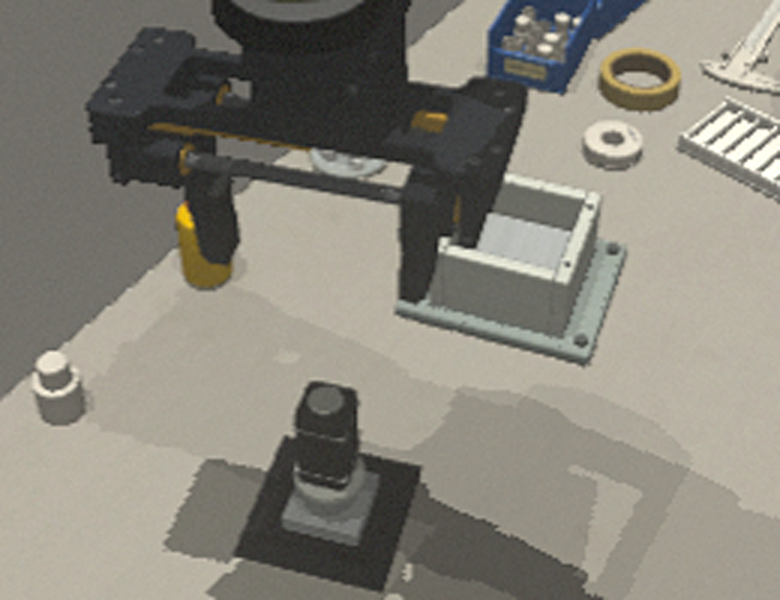

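The tamper stands upright in the pocket at crop (325,480) and the plate stayed down. I'll check that the plate is level, then hand in.

Run:
```python
from m import *
C=np.array([.4993,-.0735])
for n in ['scene','top']:
    c=pickle.load(open('scene6.pkl','rb')) if n=='scene' else snap('top','top6')
    W=cloud(c); m=(np.linalg.norm(W[...,:2]-C,axis=2)<.03)&(W[...,2]<.045)&(W[...,2]>.02); P=W[m]
    A=np.c_[P[:,:2]-C,np.ones(len(P))]; s=np.linalg.lstsq(A,P[:,2],rcond=None)[0]; print(n,len(P),s[2],np.degrees(s[:2]))
print(ctrl.state()['t'],ctrl.job_done())
```

```text
scene 281 0.03229498198734791 [0.1811 0.5337]
top 813 0.03286062849703854 [0.0179 0.3184]
the job is handed in; nothing more can be done
39.2 None
```

The tamper was pressed onto the plate until it bottomed, held there, and set back in its holder. I handed the job in at 39.2 s.

- **Finding the bottom:** I lowered the foot in small steps. The plate slid at about 7–9 N, then stiffened to about 9 N/mm with the foot 21 mm below the plate's starting height. That is just past the stated 20 mm, and includes about 1 mm of give in the stops.
- **Pressing:** I held it there for over 2 s, with readings of 16.7, 17.0 and 17.8 N after adding back the tamper's weight. The force is only reported at the end of each move, so I did not see it in between.
- **Plate level:** Depth readings during the hold showed the plate level to within about 0.4 mm from side to side. After release it stayed down, within about 0.5° of level in both cameras.
- **Return:** The tamper stands upright in the pocket, with its foot top at 16.7 mm (17 mm expected) and its top at about 102 mm (101 mm expected). The gripper is open and well clear of it.
- **Other objects:** The setting master, oil bottle, sample dish and ring gauge looked undisturbed in the last scene picture. I did not re-measure their positions.

One reading stayed unexplained. During the hold there was a sideways force of up to 2.7 N and a moment of about 0.5 N m, which would suggest a slightly off-centre load, but the depth picture showed the foot centred and the plate level. The foot also touched the pocket floor with about 14 N before I eased off and released it.

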